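# Put the cover on the two-stud fixture

### The arm

A 6-joint arm with a two-finger parallel gripper is mounted at the origin on a cart in front of the work surface, level with it; the furniture and walls round the work are solid. World frame = base frame: x ahead of the robot, y to its left, z up, the work surface at z = 0. Lengths are in mm, angles in rad, forces in N, time in s.
With the tool pointing down it reaches from about 400 to 825 mm from the base axis. Payload 7 kg.
Tool frame: the origin (TCP) lies at the very end of the fingers, on their centre line; the grasp point (between the pads) lies 19 mm behind it; z points along the fingers, y is the line along which they close (so a half turn about z gives the same grasp; the last joint's range is limited). The gripper opens to 88 mm and grips with 3 to 60 N. Pads are 19 mm wide; open, the fingers measure 130 mm over their backs; the gripper's body (78 mm by 193 mm) begins 47 mm behind the grasp point.
Start: joints at [-0.828, 0.359, 0.012, 0, -1.224, -0.288], TCP at [296.487, -606.375, 226.561] pointing down, gripper open.
Joint ranges: [-3.07, 3.07], [-1.43, 2.12], [-1.02, 1.25], [-3.03, 1.67], [-3.05, -0], [-3.03, 3.03]. Speed limits (rad/s): [2.39, 2.39, 3.01, 3.14, 3.14, 3.14].

### API

Orientations are given as a unit quaternion [x, y, z, w].
In Python, from plant import bot gives the robot as it stands. Calls block until the motion is done:
- bot.move_ptp(position, orientation): joint-space move of the TCP to a pose.
- bot.line_to(position, velocity=150, ori=None): straight line of the TCP; ori=None keeps the orientation; velocity is the mean speed in mm/s.
- bot.move_joints(angles): joint-space move.
- bot.move_gripper(opening, force=None): finger opening in mm; force is the grip in N (None keeps the last); returns when the fingers have stopped.
- bot.pause(seconds).
- bot.solve_ik(position, orientation): joint angles nearest the present ones, or None.
- bot.read_state(): the state.
- bot.camera(name): name is "scene" or "top"; returns the picture (384x512x3 uint8, red, green, blue); there is no depth.
- bot.get_calibration(name): a dict with "fx", "fy", "cx", "cy" (pixels), "distortion" ([k1, k2, p1, p2, k3] as OpenCV has them; the pictures are not rectified), "view" (4x4, takes a point from world to camera coordinates). Camera axes: x right, y up, looking along -z (the intrinsics and any distortion apply to the point x, -y, -z); pixel columns grow to the right and rows downward; lengths in mm; the calibration is good to about 2 mm. A picture is of the moment at which its call begins. get_calibration takes no time and is no camera call.
A pose or a line that the arm cannot do raises bot.Unreachable and nothing moves.
- bot.close_job(): hands the job in; it is judged then, once.
The state is a dict: "t": time; "joint_pos": joint angles; "qvel": joint speeds; "tau": joint torques, N m; "tcp_pos": TCP position; "eef_rot": TCP orientation; "contact_force": force on the tool from outside, world axes, zero at the start; "moment": the same for the moment, N m; "width": finger opening in mm; "finger_force": force on a finger pad.
Only numpy, scipy, OpenCV 4.12 (cv2) and the standard library are available. Lean on these libraries where they do the work, as an engineer would, in place of code of your own. Each camera call takes 0.05 s, during which the arm holds its last target. There are 200 camera calls.

### The job

Close the grey ring fixture: take the cover plate that fits it, the longer of the two loose plates, by its grip and lower it level over both studs until it lies flat on the fixture, holding it until it is down rather than dropping it. Then let go. Leave the shorter plate where it lies.

Things in the scene. Friction and masses are not known exactly. Their poses are not given: they have to be found in the camera images.
- long_cover_grip (a point): Centre of the long cover's grip. Loose aluminium plate 84 (x) x 174 (y) x 6 mm, 0.2-0.4 kg, flat on the desk; 26 mm holes at y = +-58 mm; either end may go to either stud. On its middle a black block grip 14 (x) x 36 (y) x 44 tall: squeeze across the 14 mm (along x) from above. This point is half-way up the grip, 22 mm above the plate's top, 28 mm above its underside. z up.
- fixture: Fixed grey block 96 (x) x 186 (y) x 30 mm, a sealing ring in the open nest in its middle. Origin: centre of its underside, on the desk; z up. Two steel studs stand on its flat top at y = +-58 mm: 13 mm thick for 14 mm, then tapering to a blunt 5 mm tip 34 mm above the top (64 above the desk). With the cover seated on the top (at 30 mm) the grip's centre is 58 mm above this origin.
- short_cover_grip (a point): Centre of the short cover's grip, not to be moved: the same kind of plate with the same grip, but only 84 (x) x 124 (y) x 6 mm, its two 26 mm holes at y = +-36 mm, so it does not fit the studs. This point is half-way up its grip, 28 mm above its underside; axes as for the long cover.
Mind the look-alikes: they are no part of the job. What is shaped like the part that bears long_cover_grip but brown is not meant.

How it is judged:
By the outcome, as a careful person would: the job done as asked, in the order asked, and still so for the second after the job is handed in, with the robot touching nothing.
It also fails if it takes over 40 s, if anything falls off the work surface, if the arm or the gripper's body presses on something with over 40 N, if the wrist force passes 120 N, or if a joint passes its speed limit or range.

## Working session

There is one attempt and no reset: what is moved stays moved. The work goes in short steps, each a Python script; the robot and the scene stay as the last script left them, time stands still between calls to the robot, and variables do not carry over. Pictures are saved under pics/ and viewed, at most 10 in all, crops included, and the job is handed in when it is done.

```bash
mkdir -p pics; python3 - <<'E'
from plant import bot
import cv2,numpy as np
for n in("top","scene"):
    im=bot.camera(n); cv2.imwrite(f"pics/{n}0.png",cv2.resize(im[:,:,::-1],(800,600),interpolation=cv2.INTER_CUBIC)); np.save(f"{n}0.npy",im)
    c=bot.get_calibration(n); print(n,{k:(np.round(v,3).tolist()) for k,v in c.items()})
print(bot.read_state())
E
```

```text
top {'fx': 493.69, 'fy': 493.69, 'cx': 254.047, 'cy': 186.536, 'distortion': [-0.148, 0.0, 0.0, 0.0, 0.0], 'view': [[-0.009, -1.0, -0.013, -116.889], [0.986, -0.011, 0.165, -497.9], [-0.165, -0.011, 0.986, -1751.817], [0.0, 0.0, 0.0, 1.0]]}
scene {'fx': 494.915, 'fy': 494.915, 'cx': 255.648, 'cy': 188.715, 'distortion': [-0.094, 0.0, 0.0, 0.0, 0.0], 'view': [[-0.705, -0.709, -0.001, 265.038], [0.558, -0.555, 0.616, -390.366], [-0.437, 0.434, 0.787, -1328.812], [0.0, 0.0, 0.0, 1.0]]}
{'t': 0.1, 'joint_pos': array([-8.27916948e-01,  3.59320642e-01,  1.11626705e-02, -3.15314745e-04,
       -1.22409417e+00, -2.88093596e-01]), 'qvel': array([ 6.89979281e-05, -4.88119142e-04,  1.14584810e-03,  1.28741964e-03,
        6.29056005e-04, -4.33891579e-05]), 'tau': array([-1.60262207e-03, -5.84164059e+01,  2.93752509e+01,  7.01556399e+00,
        1.01589775e-02, -3.98751990e-05]), 'tcp_pos': array([ 296.2930889 , -606.01405717,  225.71697891]), 'eef_rot': array([-2.25385937e-01,  9.74269279e-01,  7.06393780e-04, -2.29853943e-04]), 'contact_force': array([0.05430431, 0.19146957, 0.71722918]), 'moment': array([ 0.03493176, -0.01910212, -0.01713219]), 'finger_force': 0.0, 'width': 87.77860862550618}
```

View pics/top0.png

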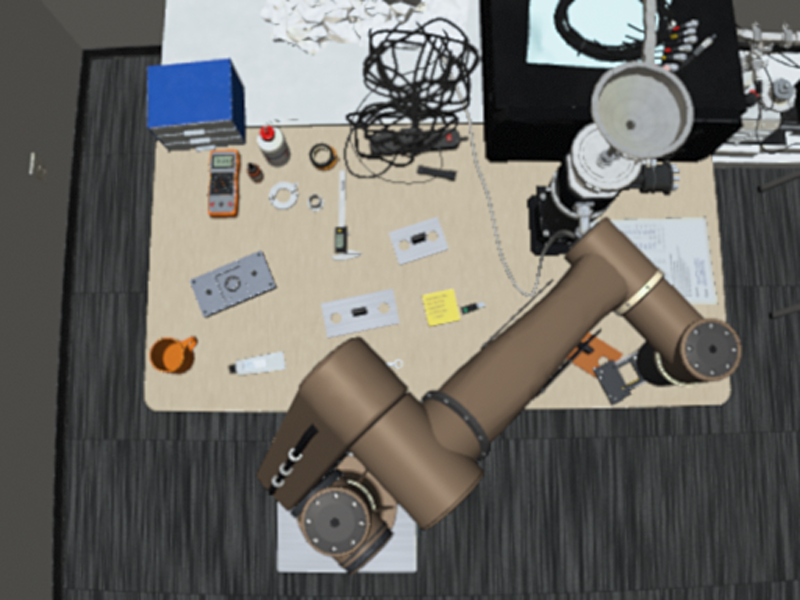

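View pics/scene0.png

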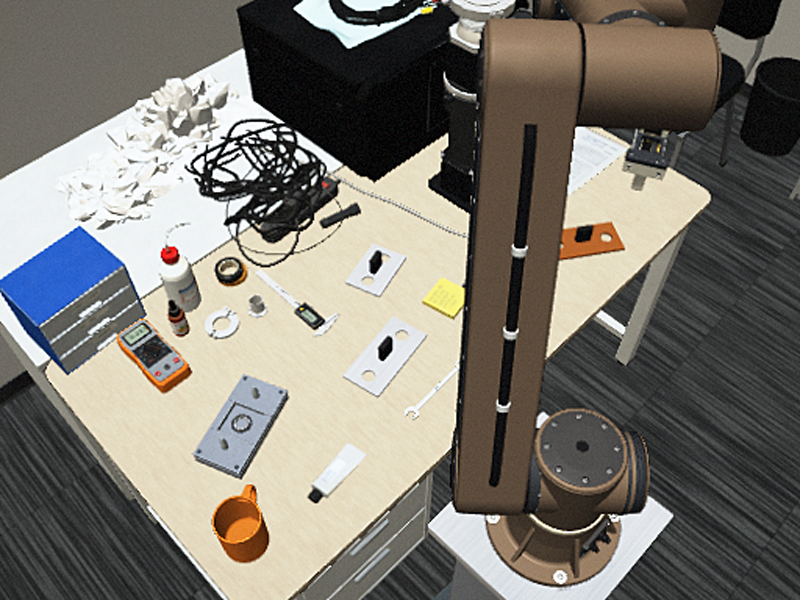

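Candidates for the long cover in the top view (800 px): the long aluminium plate at (360,312), the short aluminium plate at (418,241) and the brown/orange plate at (597,355). I choose (360,312). The fixture is at (234,283). Next is a close crop to check this.

```bash
python3 - <<'E'
import cv2,numpy as np
im=np.load("top0.npy")[:,:,::-1]
cv2.imwrite("pics/topc.png",cv2.resize(im[135:225,115:290],None,fx=4.5,fy=4.5,interpolation=cv2.INTER_CUBIC)) 
im=np.load("scene0.npy")[:,:,::-1]
cv2.imwrite("pics/scc.png",cv2.resize(im[190:310,115:280],None,fx=4.8,fy=4.8,interpolation=cv2.INTER_CUBIC))
E
```

```text
(no output)
```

View pics/topc.png

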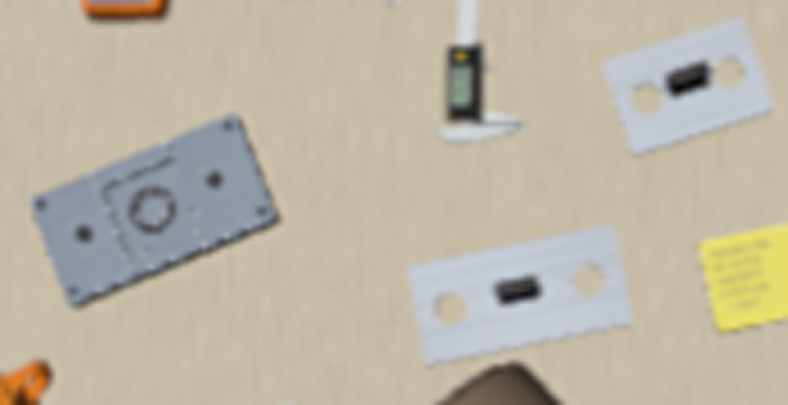

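View pics/scc.png

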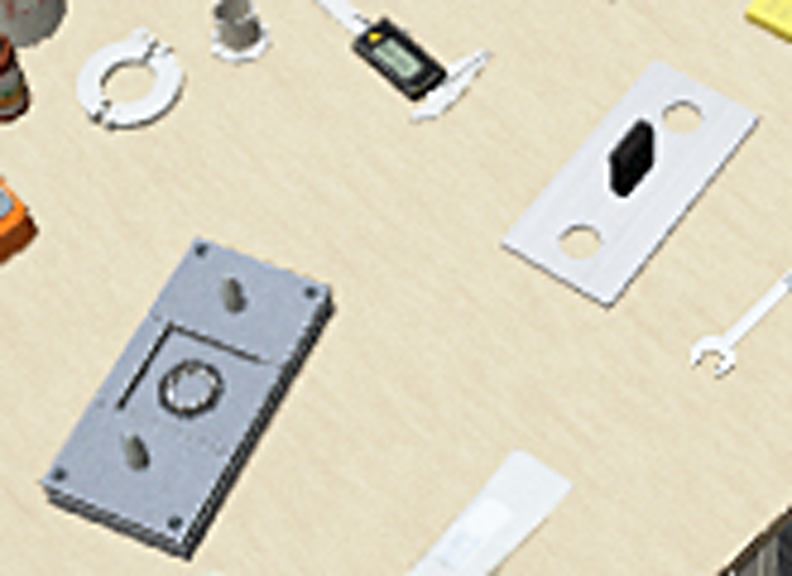

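The top crop confirms the choice. The long cover's grip is at (518,290), holes at (450,307) and (588,279). The short cover is at (687,78), with the fixture studs at (84,233) and (214,180). Now fitting both poses from corners and holes in the two views.

```bash
cat > h.py <<'E'
from plant import bot
import cv2,numpy as np
from scipy.optimize import least_squares
from scipy.spatial.transform import Rotation as R
def proj(n,P):
    c=bot.get_calibration(n); V=np.array(c["view"]); p=np.atleast_2d(P)@V[:3,:3].T+V[:3,3]
    K=np.array([[c["fx"],0,c["cx"]],[0,c["fy"],c["cy"]],[0,0,1]])
    return cv2.projectPoints(p*[1,-1,-1],np.zeros(3),np.zeros(3),K,np.array(c["distortion"]))[0][:,0]
def world(q,L):
    L=np.array(L,float); c,s=np.cos(q[2]),np.sin(q[2])
    return np.c_[q[0]+c*L[:,0]-s*L[:,1],q[1]+s*L[:,0]+c*L[:,1],L[:,2]]
def nat(uv,s,off): return (np.array(uv,float)+.5)/s-.5+off
def fit(obs,q0):
    f=lambda q:np.concatenate([(proj(n,world(q,L))-uv).ravel() for n,L,uv in obs])
    r=least_squares(f,q0,loss="soft_l1"); return r.x,f(r.x).reshape(-1,2)
def down(yaw): # tool down, tool y (closing) along world direction yaw
    return R.from_matrix(np.array([[np.sin(yaw),np.cos(yaw),0],[-np.cos(yaw),np.sin(yaw),0],[0,0,-1]]).T.T if 0 else
      np.c_[[np.sin(yaw),-np.cos(yaw),0],[np.cos(yaw),np.sin(yaw),0],[0,0,-1]]).as_quat()
E
python3 - <<'E'
from h import *
T=lambda u:nat(u,4.5,[115,135]); S=lambda u:nat(u,4.8,[115,190])
pl=[(42,87,6),(42,-87,6),(-42,-87,6),(-42,87,6),(0,58,6),(0,-58,6)]
o1=("top",pl,T([(408,268),(613,226),(633,323),(427,364),(450,307),(588,279)]))
o2=("scene",pl,S([(503,245),(655,62),(758,120),(608,305),(579,242),(682,117)]))
fx=[(48,93,30),(48,-93,30),(-48,-93,30),(-48,93,30),(0,58,64),(0,-58,64)]
f1=("top",fx,T([(33,203),(235,115),(278,213),(75,301),(84,232),(214,179)]))
f2=("scene",fx,S([(44,485),(200,238),(332,292),(190,545),(128,437),(228,282)]))
for nm,a,b,q0 in(("long",o1,o2,[500,-50,.2]),("fix",f1,f2,[550,150,.4])):
    for o in([a,b],[a],[b]):
        q,r=fit(o,q0);print(nm,q.round(3))
        if len(o)==2:print(r.round(1).tolist())
E
```

```text
long [ 4.50658e+02 -3.22530e+01  1.95000e-01]
[[-0.5, 0.2], [-0.0, 0.1], [0.2, 0.6], [-0.4, 1.0], [0.0, 1.0], [0.2, 0.9], [-0.9, -0.9], [-0.4, -0.8], [0.1, -1.0], [-0.2, -0.0], [-0.0, -0.4], [-0.2, -0.2]]
long [ 4.53076e+02 -3.25800e+01  1.92000e-01]
long [ 4.48681e+02 -3.14940e+01  1.96000e-01]
fix [5.19102e+02 2.68202e+02 4.01000e-01]
[[-1.0, 0.7], [0.0, 0.4], [0.0, 2.0], [-1.2, 2.4], [-1.5, 0.7], [-1.1, -0.2], [-0.2, -0.5], [-0.6, -0.9], [0.3, -1.7], [-0.8, -0.8], [1.1, -0.6], [0.3, -1.5]]
fix [5.22621e+02 2.65220e+02 4.10000e-01]
fix [5.16639e+02 2.70132e+02 3.94000e-01]
```

```bash
python3 - <<'E'
from h import *
q=np.array([451,-32.3,.195])
for y in(q[2],q[2]+np.pi):
    j=bot.solve_ik([451,-32.3,200],down(y)); j2=bot.solve_ik([519,268,150],down(y+.206)); print(y,None if j is None else j.round(2),None if j2 is None else j2.round(2))
js=[(abs(bot.solve_ik([451,-32.3,200],down(y))[5]),y) for y in(q[2],q[2]+np.pi) if bot.solve_ik([451,-32.3,200],down(y)) is not None]
y=min(js)[1]; print("yaw",y)
bot.move_gripper(60,30)
bot.move_ptp([451,-32.3,220],down(y))
bot.line_to([451,-32.3,80],200)
bot.line_to([451,-32.3,12],80)
s=bot.read_state();print(s["t"],s["tcp_pos"].round(1),s["contact_force"].round(1),s["width"])
bot.move_gripper(5,40)
s=bot.read_state();print(s["t"],s["contact_force"].round(1),s["width"],s["finger_force"])
bot.line_to([451,-32.3,130],120)
s=bot.read_state();print(s["t"],s["tcp_pos"].round(1),s["contact_force"].round(1),s["moment"].round(2),s["width"])
im=bot.camera("scene");np.save("scene1.npy",im);t=bot.camera("top");np.save("top1.npy",t)
cv2.imwrite("pics/g.png",np.hstack([cv2.resize(a[:,:,::-1],(400,300),interpolation=cv2.INTER_AREA) for a in(im,t)]))
E
```

```text
Traceback (most recent call last):
  File "h.py", line 17, in down
    return R.from_matrix(np.array([[np.sin(yaw),np.cos(yaw),0],[-np.cos(yaw),np.sin(yaw),0],[0,0,-1]]).T.T if 0 else
           ~~~~~~~~~~~~~^^^^^^^^^^^^^^^^^^^^^^^^^^^^^^^^^^^^^^^^^^^^^^^^^^^^^^^^^^^^^^^^^^^^^^^^^^^^^^^^^^^^^^^^^^^^
  File "scipy/spatial/transform/_rotation.pyx", line 1143, in scipy.spatial.transform._rotation.Rotation.from_matrix
ValueError: Non-positive determinant (left-handed or null coordinate frame) in rotation matrix 0: [[ 0.19376653  0.98104767  0.        ]
 [-0.98104767  0.19376653  0.        ]
 [ 0.          0.         -1.        ]].
```

```bash
python3 - <<'E'
t=open("h.py").read(); i=t.index("def down")
open("h.py","w").write(t[:i]+'''def down(yaw): # tool pointing down, closing axis along world direction yaw
    s,c=np.sin(yaw),np.cos(yaw)
    return R.from_matrix(np.c_[[-s,c,0],[c,s,0],[0,0,-1]]).as_quat()
''')
E
python3 - <<'E'
from h import *
js=[]
for y in(.195,.195+np.pi):
    j=bot.solve_ik([451,-32.3,200],down(y)); j2=bot.solve_ik([519,268,150],down(y+.206)); print(y,j if j is None else j.round(2),j2 if j2 is None else j2.round(2))
    if j is not None and j2 is not None: js.append((abs(j[5]),y))
y=min(js)[1]; print("yaw",y)
bot.move_gripper(60,30)
bot.move_ptp([451,-32.3,220],down(y))
bot.line_to([451,-32.3,80],200)
bot.line_to([451,-32.3,12],80)
s=bot.read_state();print(s["t"],s["tcp_pos"].round(1),s["contact_force"].round(1),s["width"])
bot.move_gripper(5,40)
s=bot.read_state();print(s["t"],s["contact_force"].round(1),s["width"],s["finger_force"])
bot.line_to([451,-32.3,130],120)
s=bot.read_state();print(s["t"],s["tcp_pos"].round(1),s["contact_force"].round(1),s["moment"].round(2),s["width"])
im=bot.camera("scene");np.save("scene1.npy",im);t=bot.camera("top");np.save("top1.npy",t)
cv2.imwrite("pics/g.png",np.hstack([cv2.resize(a[:,:,::-1],(400,300),interpolation=cv2.INTER_AREA) for a in(im,t)]))
E
```

```text
0.195 [ 0.37  0.   -0.5   0.   -1.07  2.97] [ 0.81  0.27 -0.3   0.   -1.    2.73]
3.336592653589793 [ 0.37  0.   -0.5   0.   -1.07 -0.17] [ 0.81  0.27 -0.3   0.   -1.   -0.41]
yaw 3.336592653589793
4.7833 [451.4 -32.2  12.4] [-0.7 -0.6  0.8] 60.01343643403387
5.5833 [-5.2 -0.6  3.6] 13.496929982653828 39.99963104724884
6.7167 [450.5 -32.4 129.3] [ 0.   0.2 -3.2] [0.03 0.15 0.03] 13.996510400507967
```

View pics/g.png

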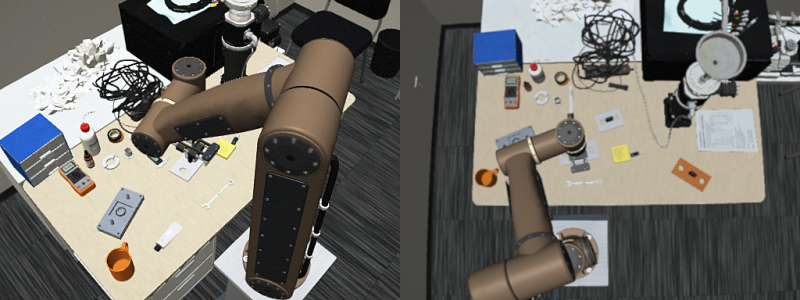

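The grasp holds: width is 14 mm and the plate is lifted in both views. The short plate and the brown plate are untouched. Now to hover over the fixture and look.

```bash
python3 - <<'E'
from h import *
q=[519.1,268.2,.401+np.pi]
bot.line_to([q[0],q[1],130],150,down(q[2]))
bot.line_to([q[0],q[1],90],100)
bot.pause(.2)
s=bot.read_state();print(s["t"],s["tcp_pos"].round(1),s["contact_force"].round(1),s["moment"].round(2),s["width"])
a=bot.camera("scene");np.save("scene2.npy",a);t=bot.camera("top");np.save("top2.npy",t)
u=proj("scene",[[519,268,60]])[0];v=proj("top",[[519,268,60]])[0];print(u,v)
A=a[215:305,110:190][:,:,::-1]; B=t[150:222,112:188][:,:,::-1]
cv2.imwrite("pics/h.png",np.hstack([cv2.resize(A,(400,450),interpolation=cv2.INTER_CUBIC),cv2.resize(B,(400,450),interpolation=cv2.INTER_CUBIC)]))
E
```

```text
9.7667 [519.5 268.6  90.8] [-0.1 -0.3 -3.3] [-0.02  0.17  0.01] 13.869686892067566
[152.86577747 263.78508038] [146.71247399 180.75670463]
```

View pics/h.png

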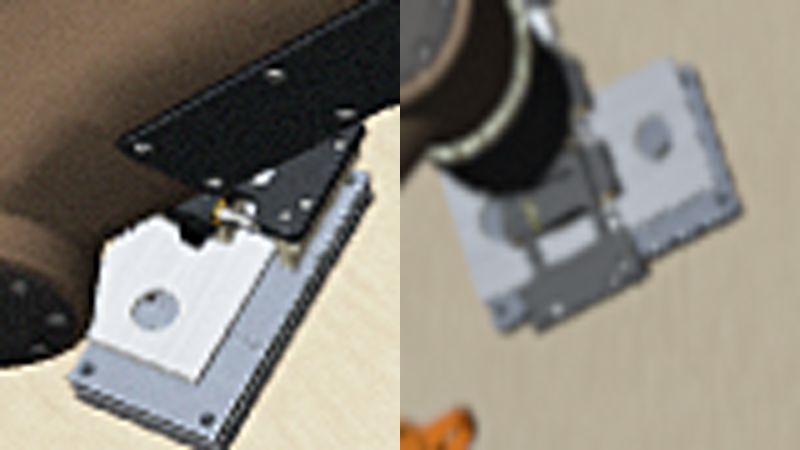

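The plate is held level above the fixture: scene hole at (155,310) with the stud tip at its upper edge, top-view hole at (655,136). I'll enlarge the two visible holes.

```bash
python3 - <<'E'
from h import *
a=np.load("scene2.npy")[:,:,::-1];t=np.load("top2.npy")[:,:,::-1]
A=a[260:304,122:162]; B=t[156:200,146:186]
cv2.imwrite("pics/h2.png",np.hstack([cv2.resize(x,None,fx=10,fy=10,interpolation=cv2.INTER_CUBIC) for x in(A,B)]))
E
```

```text
(no output)
```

View pics/h2.png

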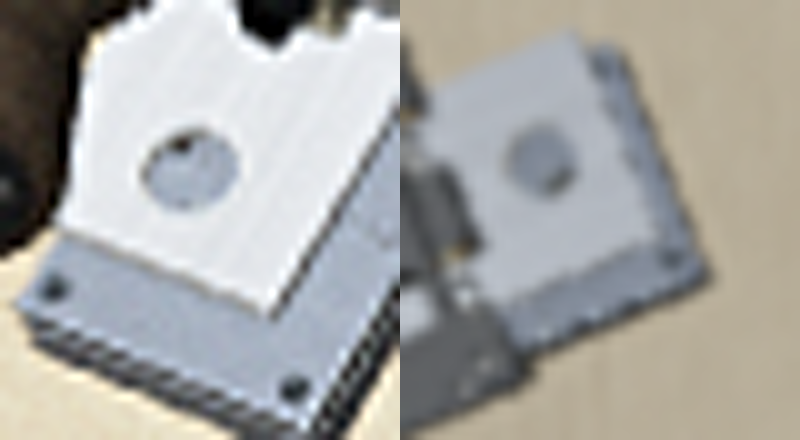

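```bash
python3 - <<'E'
from h import *
S=lambda u:nat(u,10,[122,260]);T=lambda u:nat(u,10,[146,156]);z=84.8
ps=("scene",[(0,58,z),(42,87,z),(-42,87,z)],S([(190,168),(58,232),(272,318)]))
pt=("top",[(0,-58,z),(42,-87,z),(-42,-87,z)],T([(141,160),(178,32),(248,240)]))
fs=("scene",[(0,58,64),(48,93,30),(-48,93,30)],S([(183,145),(18,300),(318,435)]))
ft=("top",[(0,-58,64),(48,-93,30),(-48,-93,30)],T([(158,178),(222,42),(312,272)]))
for n,o in(("plate",[ps]),("plate",[pt]),("plate",[ps,pt]),("fix",[fs]),("fix",[ft]),("fix",[fs,ft])):
    q,r=fit(o,[519,268,.4]);print(n,o[0][0],q.round(3),r.round(1).tolist())
# stud/hole centres by back-projection at known heights
def bp(n,uv,z):
    return least_squares(lambda p:proj(n,[[p[0],p[1],z]])[0]-uv,[519,268]).x
for n,h,s in(("scene",ps[2][0],fs[2][0]),("top",pt[2][0],ft[2][0])):
    a,b=bp(n,h,z),bp(n,s,64);print(n,"hole",a.round(1),"stud",b.round(1),"d",(b-a).round(1))
E
```

```text
plate scene [5.19866e+02 2.71553e+02 4.55000e-01] [[0.2, 1.1], [-5.2, -0.9], [1.1, -0.1]]
plate top [5.27611e+02 2.71688e+02 3.39000e-01] [[-0.3, 0.2], [0.0, -0.5], [0.2, 0.3]]
plate scene [5.19796e+02 2.69915e+02 4.31000e-01] [[0.3, 0.6], [-5.2, -1.9], [0.8, -0.4], [-0.4, 1.0], [-1.3, 0.0], [0.9, -0.0]]
fix scene [5.24517e+02 2.68429e+02 4.23000e-01] [[1.6, 5.0], [-0.6, -0.1], [-0.4, -2.0]]
fix top [5.23638e+02 2.66789e+02 3.89000e-01] [[0.2, -0.2], [-0.2, -0.1], [0.0, 0.3]]
fix scene [5.22639e+02 2.67191e+02 4.01000e-01] [[2.0, 5.0], [-0.2, -0.5], [-0.5, -1.8], [0.0, -0.1], [-0.6, -0.1], [-0.1, 0.3]]
scene hole [497.5 322. ] stud [516.4 315.1] d [18.8 -6.9]
top hole [547.5 216. ] stud [545.  213.9] d [-2.5 -2.1]
```

The dark spot in the scene view is the nest edge; the tip there is hidden. From the rest, the correction is about (-2.5,-0.5) mm, well inside the clearance. I'll correct and lower in steps with force checks.

```bash
cat > low.py <<'E'
from h import *
def lower(x,y,zs,lim=8):
    for z in zs:
        bot.line_to([x,y,z],40); s=bot.read_state(); f=s["contact_force"]
        print(z,s["t"],s["tcp_pos"].round(1),f.round(1),s["moment"].round(2),round(s["width"],1))
        if np.linalg.norm(f-[0,0,-3.2])>lim: print("STOP");return False
    return True
E
python3 - <<'E'
from low import *
bot.line_to([516.6,267.6,90],30)
lower(516.6,267.6,[76,68,60,54])
a=bot.camera("scene")[:,:,::-1];t=bot.camera("top")[:,:,::-1]
cv2.imwrite("pics/h3.png",np.hstack([cv2.resize(x,None,fx=8,fy=8,interpolation=cv2.INTER_CUBIC) for x in(a[258:318,118:166],t[156:216,142:190])]))
E
```

```text
76 10.6167 [516.5 267.4  75.6] [ 0.1  0.4 -2.8] [-0.01  0.17  0.01] 13.7
68 10.9667 [516.4 267.4  67.7] [ 0.1 -0.3 -2.8] [ 0.    0.11 -0.01] 14.1
60 11.3167 [516.4 267.3  59.6] [ 0.2  0.7 -2.7] [0.02 0.14 0.02] 13.9
54 11.6167 [516.4 267.4  53.6] [ 0.3  0.2 -2.3] [ 0.01  0.12 -0.03] 13.7
```

View pics/h3.png

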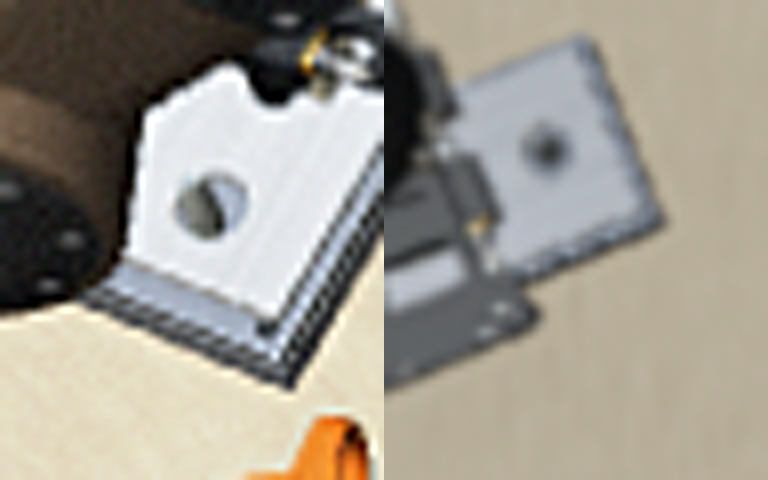

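Both studs are in their holes with no contact force: scene stud at (200,213) in the hole at (212,205), top view stud centred at (547,150). Continuing to seat.

```bash
python3 - <<'E'
from low import *
lower(516.6,267.6,[50,47,45,44,43,42.3,41.6,41,40.4],lim=7)
E
```

```text
50 11.9667 [516.4 267.4  49.7] [-0.3  0.4 -2.6] [-0.03  0.09 -0.  ] 13.5
47 12.2167 [516.5 267.5  46.8] [ 0.6 -1.  -1.8] [-0.09  0.11  0.04] 13.5
45 12.4667 [516.5 267.5  44.9] [-0.1 -0.4 -3.3] [-0.08  0.17 -0.02] 13.9
44 12.7167 [516.6 267.6  44. ] [ 0.2  0.2 -2.3] [-0.04  0.1   0.01] 13.5
43 12.9667 [516.6 267.6  42.9] [ 0.3  1.6 -2.5] [-0.02  0.15 -0.03] 13.9
42.3 13.2167 [516.6 267.6  42.2] [-0.9  0.3 -3.1] [-0.02  0.11  0.05] 13.7
41.6 13.4667 [516.7 267.7  41.9] [-1.7 -0.5  1.7] [-0.21  0.71  0.03] 13.9
41 13.7167 [516.7 267.7  41.9] [-3.2 -0.9  7.9] [-0.47  1.54  0.01] 13.6
STOP
```

It makes contact at 41.9 mm, and 42 was expected, so it is seated. Releasing.

```bash
python3 - <<'E'
from low import *
bot.line_to([516.6,267.6,41.8],20)
bot.move_gripper(50)
bot.line_to([516.6,267.6,110],60)
bot.line_to([516.6,267.6,200],150)
j=bot.read_state()["joint_pos"].copy(); j[0]-=.9; bot.move_joints(j); bot.pause(.3)
s=bot.read_state();print(s["t"],s["tcp_pos"].round(1),s["contact_force"].round(1))
a=bot.camera("scene")[:,:,::-1];t=bot.camera("top")[:,:,::-1]
cv2.imwrite("pics/f.png",np.hstack([cv2.resize(x,None,fx=4,fy=4,interpolation=cv2.INTER_CUBIC) for x in(a[200:320,110:210],t[120:240,100:200])]))
E
```

```text
18.9417 [ 530.4 -237.6  199. ] [0.3 0.7 0.4]
```

View pics/f.png

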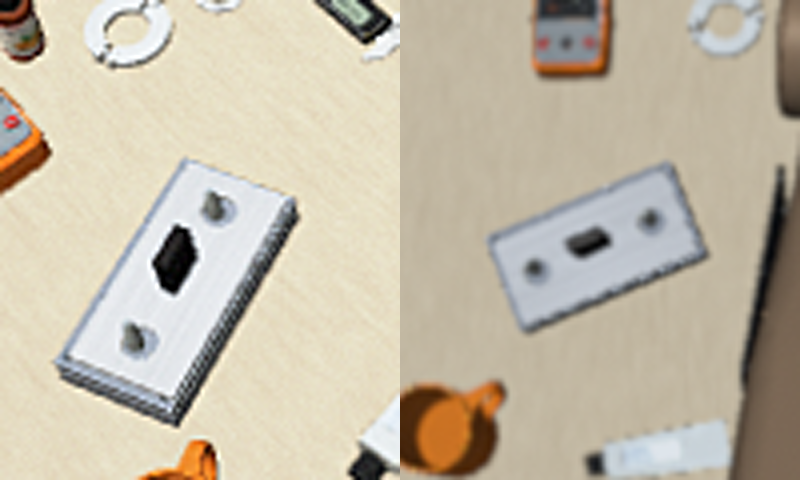

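The cover lies flat on the fixture. Both studs stand through its holes: (215,207) and (135,338) in the scene view, (651,220) and (535,268) in the top view. The gripper is clear.

```bash
python3 -c "
from plant import bot
print(bot.close_job())"
```

```text
the job is handed in; nothing more can be done
None
```

The long cover is seated flat over both studs of the fixture and released, the shorter plate was left alone, and the job is handed in at about 19 s of robot time.

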